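# Put the toddler's tiered lunch box together

## Task

Put the toddler's tiered lunch box together in the middle of the small walnut board, lying lengthwise along it: first the deep tray without dividers, on it the tray with one divider, then the shallow tray with crossed dividers, and the lid on top, each fully seated in the one below. Build it on the board one piece at a time from the bottom up, keep the pieces upright, and leave the plate, the tumbler and the spoons where they are.

Things in the scene. Friction and masses are not known exactly. Their poses are not given: they have to be found in the camera images.
- deep_center (a point): Deep lunch-box tray, no dividers, oat plastic, 132 (x) x 62 (y) x 60 mm high, open top, walls 7 mm (opening 118 x 48); its lowest 10 mm is a narrower foot, 106 x 38, that drops into the tray below. Point: its centre, 30 mm above the underside; x lengthwise, z up; end for end the same. About 160 g.
- middle_center (a point): Middle lunch-box tray, one divider across (12 mm below the rim), oat plastic, 132 (x) x 62 (y) x 50 mm high, open top, walls 7 mm (opening 118 x 48); its lowest 10 mm is a narrower foot, 106 x 38, that drops into the tray below. Point: its centre, 25 mm above the underside; x lengthwise, z up; end for end the same. Seated, its underside is 50 mm above the deep tray's. About 150 g.
- shallow_center (a point): Shallow lunch-box tray, crossed dividers (12 mm below the rim), oat plastic, 132 (x) x 62 (y) x 40 mm high, open top, walls 7 mm (opening 118 x 48); its lowest 10 mm is a narrower foot, 106 x 38, that drops into the tray below. Point: its centre, 20 mm above the underside; x lengthwise, z up; end for end the same. Seated, its underside is 40 mm above the middle tray's. About 140 g.
- lid_center (a point): Lunch-box lid, oat plastic: slab 132 (x) x 62 (y) x 10 mm over a foot 106 x 38, 10 mm high; on top a solid grip bar 70 (x) x 24 (y), 26 mm high. In all 46 mm high, about 120 g. Point: its centre, 23 mm above the underside (3 mm above the slab's upper face); x lengthwise, z up; end for end the same. Seated, its underside is 30 mm above the shallow tray's.
- board_top (a point): Flat walnut board, 160 (x) x 90 (y) x 15 mm high, fixed to the table, otherwise bare. The point is the centre of its upper face; x along its length, z up.
- plate: Bystander: mint silicone plate, round, 170 mm across, 22 mm high, loose. Origin at the centre of its underside.
- tumbler_center (a point): Bystander: glass tumbler, upright, 68 mm across the rim, 88 mm high, loose. The point is its centre, 44 mm up.
- spoon_a: Bystander: orange training spoon, 140 mm long, lying loose on the table along its x axis. Origin at its underside, mid-length or so.
- spoon_b: Bystander: a second orange training spoon like the first, 140 mm long, lying loose on the table.
Not all that is in view belongs to the job. Leave any purple look-alike of the part that bears shallow_center alone.

How it is judged:
By the outcome, as a careful person would: the job done as asked, in the order asked, and still so for the second after the job is handed in, with the robot touching nothing.
It also fails if it takes over 128 s, if anything falls off the work surface, if the arm or the gripper's body presses on something with over 40 N, if the wrist force passes 120 N, or if a joint passes its speed limit or range.

## Robot

A 6-joint arm with a two-finger parallel gripper is mounted at the origin on the work surface. World frame = base frame: x ahead of the robot, y to its left, z up, the work surface at z = 0. Lengths are in m, angles in degrees, forces in N, time in s.
With the tool pointing down it reaches from about 0.4 to 0.825 m from the base axis. Payload 7 kg.
Tool frame: the origin (TCP) lies midway between the tips of the shut fingers; the grasp point (between the pads) lies 19 mm behind it; z points along the fingers, x is the direction in which the jaws open and shut, and the axes are right-handed (so a half turn about z gives the same grasp; the last joint's range is limited). The gripper opens to 88 mm and grips with 3 to 60 N. Pads are 19 mm wide; open, the fingers measure 130 mm over their backs; the gripper's body (78 mm by 193 mm) begins 47 mm behind the grasp point.
Start: joints at [-54.884, 20.546, 0.682, 0, -70.136, -16.507], TCP at [0.215, -0.64, 0.202] pointing down, gripper open.
Joint ranges: [-176.03, 176.03], [-82.01, 121.73], [-58.28, 71.71], [-173.87, 95.51], [-174.79, -0.11], [-173.66, 173.66]. Speed limits (degrees/s): [136.94, 136.94, 172.46, 180, 180, 180].

## Interface

Orientations are given as [roll, pitch, yaw] about the fixed x, y, z axes, in that order (R = Rz(yaw) Ry(pitch) Rx(roll)).
In Python, from plant import ctrl, vision, nets gives the robot as it stands.
- The arm moves only by the shell command python3 -m jog 'ROWS'. ROWS is text: rows parted by semicolons, each of 7 numbers parted by spaces: the turn, a rotation vector about the tool's x, y, z in units of 0.1 rad (1.0 is 0.1 rad), then the shift along the tool's x, y, z in units of 4 cm (1.0 is 4 cm), then the opening, from -1 (shut) to 1 (fully open). In form: rx ry rz x y z jaw; .... A call has 1 to 8 rows; each row shifts and turns the commanded pose from where the row before left it, along the tool's axes as they then stand; what a row does not reach is not made up. A row lasts 1/8 s, in which the tool goes at most 62.5 mm and 10.7 degrees, less where a joint would pass 70% of its speed; a pose out of reach is approached as far as the arm can. A call with a number of a shift or a turn outside -1 to 1 is refused whole. A call with a gripper value outside its range is refused whole. The fingers move at their own pace and stop on an object; the grip force is fixed at half the most. Time passes only in rows, so rows that do not move let the fingers close. It gives the time, the measured TCP pose, the force and the opening at its end, in the units of the state.
- ctrl.get_obs(): the state, without advancing time (a new reading comes with each control period).
- vision.snapshot(name): name is "scene" or "top" or "wrist"; returns (picture, depth): 384x512x3 uint8, red, green, blue; 384x512 float32, m along the optical axis (not along the pixel's ray), 0 where there is no reading.
- vision.camera_info(name): a dict with "camera_matrix" (3x3 intrinsics, pixels), "camera_from_world" (4x4, takes a point from world to camera coordinates); the wrist camera has in their place "tool_from_camera" (4x4, takes a point from camera to tool coordinates, whose origin is the TCP and whose axes are the tool frame's). Camera axes: x right, y down, z forward; pixel columns grow to the right and rows downward; lengths in m; the calibration is good to about 2 mm. A picture is of the moment at which its call begins: read the wrist's pose just before it. camera_info takes no time and is no camera call.
- ctrl.close_job(): hands the job in, once; it reports no verdict.
Trained networks look in the newest picture that a camera, given by its name, has taken for a name from the list of things; names that differ only in an ending like _2 or _b are one class to them, and where a whole thing is asked for, a point or a joint stands for the part that bears it (a point fixed in the world has none). Each returns a list of dicts, best first, with "score" (0 to 1); they miss things now and then, are a little off and sometimes report something else, mostly with a low value. They report only what shows in the picture. A call takes as long as a camera call. They do not tell look-alikes from the thing itself.
- nets.boxes_of(target, camera): "location" ([x, y, z] in m, in world coordinates, good to about 4 mm: the middle of the surface that is visible of it).
The state is a dict: "clock": time; "joint_pos": joint angles; "qvel": joint speeds; "tau": joint torques, N m; "tool_pos": TCP position; "orientation": TCP orientation; "force": force on the tool from outside, world axes, zero at the start; "moment": the same for the moment, N m; "opening": finger opening in m.
Only numpy, scipy, OpenCV 4.12 (cv2) and the standard library are available. Lean on these libraries where they do the work, as an engineer would, in place of code of your own. Each camera call takes 0.05 s, during which the arm holds its last target.

## Working session

There is one attempt and no reset: what is moved stays moved. The work goes in short steps, Python scripts to look and compute and a shell command to move; the robot and the scene stay as the last step left them, time stands still between calls to the robot, and variables do not carry over. Pictures are saved under pics/ and viewed, and the job is handed in when it is done.

```bash
ls; mkdir -p pics; cat > h.py <<'E'
import numpy as np, cv2
from plant import ctrl, vision, nets
from scipy.spatial.transform import Rotation as R
def snap(n,f=None):
    o=ctrl.get_obs(); im,d=vision.snapshot(n)
    if f: cv2.imwrite('pics/'+f,im[:,:,::-1])
    return im,d,o
def T_wc(n,o=None):
    i=vision.camera_info(n)
    if 'camera_from_world' in i: return np.linalg.inv(np.array(i['camera_from_world']))
    T=np.eye(4);T[:3,:3]=R.from_euler('xyz',o['orientation'],degrees=True).as_matrix();T[:3,3]=o['tool_pos']
    return T@np.array(i['tool_from_camera'])
def cloud(n,d,o=None):
    K=np.array(vision.camera_info(n)['camera_matrix']);v,u=np.mgrid[:d.shape[0],:d.shape[1]]
    P=np.stack([(u-K[0,2])/K[0,0]*d,(v-K[1,2])/K[1,1]*d,d,np.ones_like(d)],-1)
    W=(P@T_wc(n,o).T)[...,:3]; W[d<=0]=np.nan
    return W
def proj(n,p,o=None):
    K=np.array(vision.camera_info(n)['camera_matrix']);q=np.linalg.inv(T_wc(n,o))@np.r_[p,1]
    q=K@q[:3]; return (q[:2]/q[2]).round()
E
python3 - <<'E'
from h import *
snap('top','top0.png'); 
for t in ['deep_center','middle_center','shallow_center','lid_center','board_top','plate','tumbler_center','spoon_a']:
    for r in nets.boxes_of(t,'top')[:4]: print(t,round(r['score'],2),np.round(r['location'],3),proj('top',r['location']))
snap('scene','scene0.png')
o=ctrl.get_obs();print(o)
E
```

```text
pics
deep_center 0.6 [ 0.543 -0.337  0.036] [390. 184.]
deep_center 0.22 [ 0.76  -0.268  0.014] [353.  98.]
middle_center 0.56 [0.505 0.33  0.029] [ 99. 201.]
shallow_center 0.64 [0.488 0.163 0.021] [174. 208.]
shallow_center 0.62 [0.308 0.16  0.024] [173. 289.]
lid_center 0.73 [0.49  0.166 0.022] [173. 207.]
lid_center 0.67 [ 0.535 -0.167  0.021] [316. 188.]
board_top 0.96 [ 0.521 -0.001  0.014] [245. 194.]
plate 0.58 [0.748 0.026 0.011] [234. 103.]
tumbler_center 0.76 [0.729 0.246 0.057] [138. 102.]
spoon_a 0.73 [ 0.761 -0.268  0.012] [353.  98.]
spoon_a 0.71 [ 0.754 -0.18   0.011] [318. 101.]
{'clock': 0.5, 'joint_pos': array([-5.48847715e+01,  2.05458894e+01,  6.78382455e-01,  5.94220290e-04,
       -7.01350846e+01, -1.65081659e+01]), 'qvel': array([ 0.00965834, -0.10329913, -0.07898299, -0.07220348,  0.00151039,
       -0.03355904]), 'tau': array([ 7.56668887e-04, -5.81796777e+01,  2.93068600e+01,  6.99708983e+00,
        1.18813381e-02, -2.73019862e-05]), 'tool_pos': array([ 0.21534625, -0.63967658,  0.20204122]), 'orientation': array([-1.79998728e+02, -2.32596322e-03,  1.08607265e+02]), 'force': array([-0.06344763,  1.27103567,  0.4537069 ]), 'moment': array([-0.00087936, -0.04116053,  0.01537248]), 'opening': 0.08769056825553471}
```

View pics/top0.png

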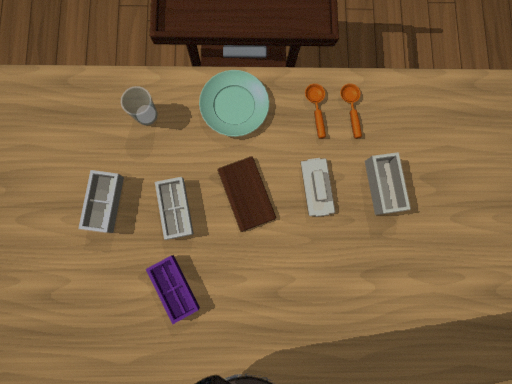

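View pics/scene0.png

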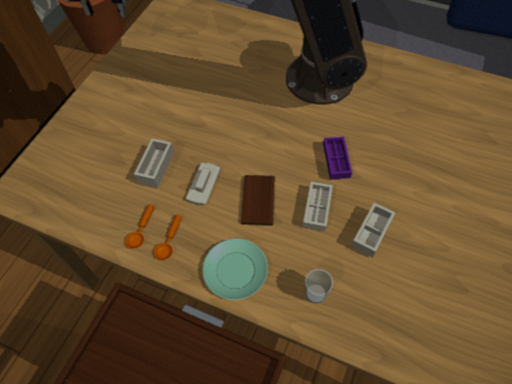

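Candidates (top view px): deep tray, long and bare (388,184); lid (318,187); shallow with crossed dividers (174,208) against the purple look-alike (173,290, leave it); middle with one divider (101,202); board (247,194). I'll check these in a close crop and fit their poses.

```bash
cat >> h.py <<'E'
def fit(W,c,zlo,zhi,r=0.09):
    m=(W[...,2]>zlo)&(W[...,2]<zhi)&(np.hypot(W[...,0]-c[0],W[...,1]-c[1])<r)
    lab=cv2.connectedComponents(m.astype(np.uint8))
    n,l,st,_=cv2.connectedComponentsWithStats(m.astype(np.uint8)); k=1+np.argmax(st[1:,4])
    P=W[l==k]
    (cx,cy),(w,h),a=cv2.minAreaRect((P[:,:2]*1000).astype(np.float32))
    if w<h: w,h,a=h,w,a+90
    a=(a+90)%180-90
    return np.round([cx,cy,w,h,a,np.median(P[:,2])*1000,len(P)],1)
E
python3 - <<'E'
from h import *
im,d,o=snap('top'); W=cloud('top',d)
for n,c,z0,z1 in [('deep',(.543,-.337),.045,.075),('mid',(.505,.33),.038,.07),('shal',(.488,.163),.03,.055),('lid',(.535,-.167),.014,.06),('lidbar',(.535,-.167),.036,.06),('board',(.521,-.001),.008,.03),('purple',(.308,.16),.03,.06)]:
    print(n,fit(W,c,z0,z1))
c=im[140:330,70:420]; cv2.imwrite('pics/crop.png',cv2.resize(c,None,fx=2.2,fy=2.2,interpolation=cv2.INTER_CUBIC)[:,:,::-1])
print(vision.camera_info('wrist'))
E
```

```text
deep [ 543.1 -327.4  131.9   64.6    7.9   59.5  840. ]
mid [503.4 324.6 132.   64.6  -7.9  49.6 815. ]
shal [489.1 162.5 132.3  62.7  11.1  40.3 605. ]
lid [ 540.1 -170.3  136.2   61.9    6.9   21.2 1478. ]
lidbar [ 539.7 -170.6   69.8   24.8    7.6   46.3  332. ]
board [ 525.2   -3.1  160.    90.    20.4   15.5 2559. ]
purple [311.  160.2 131.9  62.9  28.1  40.  705. ]
{'camera_matrix': array([[325.81887397,   0.        , 258.11313627],
       [  0.        , 325.81887397, 196.23765837],
       [  0.        ,   0.        ,   1.        ]]), 'tool_from_camera': array([[ 9.99999703e-01, -7.25384581e-04,  2.59693761e-04,
        -1.46823290e-04],
       [ 6.08555773e-04,  9.50349007e-01,  3.11185467e-01,
        -8.52855415e-02],
       [-4.72528848e-04, -3.11185216e-01,  9.50349166e-01,
        -1.82692882e-01],
       [ 0.00000000e+00,  0.00000000e+00,  0.00000000e+00,
         1.00000000e+00]])}
```

View pics/crop.png

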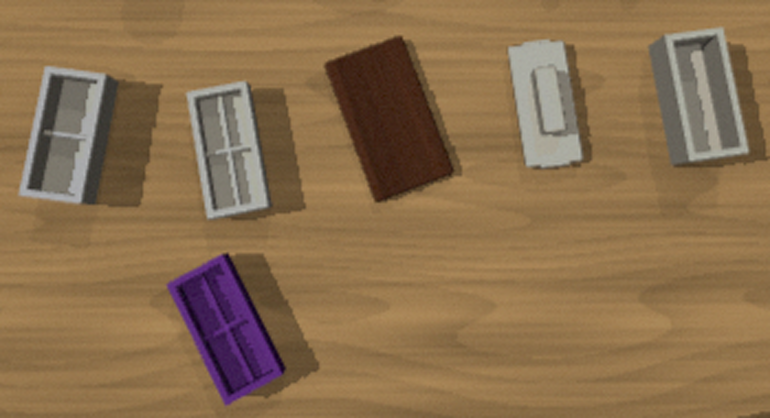

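The crop agrees: one divider at left, crossed oat tray next to it with the purple twin below, then the board, the lid with its bar, and the bare deep tray at right. The rectangle fits match the listed sizes.

```bash
cat >> h.py <<'E'
def plan(x,y,z,yaw):
    o=ctrl.get_obs(); Rn=R.from_euler('xyz',o['orientation'],degrees=True)
    yaw0=o['orientation'][2]; dy=(yaw-yaw0+180)%360-180
    Rt=R.from_euler('xyz',[180,0,yaw],degrees=True)
    tot=np.array([x,y,z])-o['tool_pos']
    print('t',round(o['clock'],2),'at',o['tool_pos'].round(4),'ori',o['orientation'].round(2),'j',o['joint_pos'].round(0),'open',round(o['opening'],4),'F',o['force'].round(1))
    rv=(Rn.inv()*Rt).as_rotvec()/0.1
    print(' turn first',rv.round(2),'then shift (target axes)',(Rt.inv().apply(tot)/.04).round(3),' in current axes',(Rn.inv().apply(tot)/.04).round(3))
E
python3 - <<'E'
from h import *
plan(.543,-.327,.16,97.9)
E
```

```text
t 0.55 at [ 0.2154 -0.6397  0.202 ] ori [180.    -0.   108.61] j [-55.  21.   1.  -0. -70. -17.] open 0.0878 F [-0.6 -0.1 -0.4]
 turn first [ 0.   -0.    1.87] then shift (target axes) [6.617 9.187 1.051]  in current axes [ 4.794 10.257  1.051]
```

```bash
python3 -m jog '0 0 0.94 0 0 0 1;0 0 0.93 0 0 0 1;0 0 0 0.55 0.766 0.088 1;0 0 0 0.55 0.766 0.088 1;0 0 0 0.55 0.766 0.088 1;0 0 0 0.55 0.766 0.088 1;0 0 0 0.55 0.766 0.088 1;0 0 0 0.55 0.766 0.088 1'; python3 -m jog '0 0 0 0.55 0.766 0.088 1;0 0 0 0.55 0.766 0.088 1;0 0 0 0.55 0.766 0.088 1;0 0 0 0.55 0.766 0.088 1;0 0 0 0.55 0.766 0.088 1;0 0 0 0.55 0.766 0.088 1;0 0 0 0 0 0 1'
python3 - <<'E'
from h import *
plan(.543,-.327,.025,97.9)
im,d,o=snap('wrist','w1.png');W=cloud('wrist',d,o)
print(fit(W,(.543,-.327),.045,.075))
E
```

```text
clock: 1.55
tool_pos: [0.3802, -0.4828, 0.181]
orientation: [180.0, 0.0, 97.9]
force: [-0.5, -0.8, 0.4]
opening: 0.0875
clock: 2.42
tool_pos: [0.5448, -0.326, 0.1593]
orientation: [-180.0, -0.0, 98.1]
force: [0.2, 0.0, 0.2]
opening: 0.0878
t 2.42 at [ 0.5448 -0.326   0.1593] ori [-1.7999e+02 -1.0000e-02  9.8050e+01] j [-13.  18.  -8.  -0. -63. -69.] open 0.0878 F [0.2 0.  0.2]
 turn first [-0.   -0.    0.03] then shift (target axes) [-0.019 -0.049  3.359]  in current axes [-0.019 -0.048  3.359]
[ 542.1 -327.9  132.5   62.3    7.8   60.  3792. ]
```

View pics/w1.png

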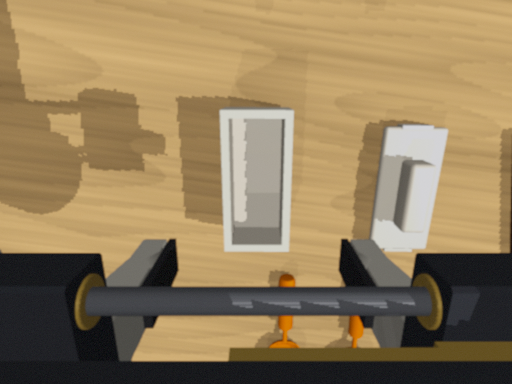

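Wrist view: open tray at (257,180), no divider (the light stripe is sunlight), and the fit agrees with the top camera within 1 mm. Descending to grasp.

```bash
python3 -m jog '0 0 0 -0.05 -0.07 0.8 1;0 0 0 0 0 0.8 1;0 0 0 0 0 0.8 1;0 0 0 0 0 0.6 1;0 0 0 0 0 0.36 1;0 0 0 0 0 0 1;0 0 0 0 0 0 -1;0 0 0 0 0 0 -1'; python3 -m jog '0 0 0 0 0 0 -1;0 0 0 0 0 0 -1;0 0 0 0 0 0 -1;0 0 0 0 0 0 -1'
python3 - <<'E'
from h import *
plan(.525,-.003,.19,110.4)
E
```

```text
clock: 3.48
tool_pos: [0.5415, -0.3303, 0.0266]
orientation: [179.9, 0.0, 97.9]
force: [0.3, 0.5, -0.4]
opening: 0.0733
clock: 3.98
tool_pos: [0.5412, -0.3301, 0.0261]
orientation: [180.0, 0.0, 97.9]
force: [-0.6, 2.2, 5.2]
opening: 0.0615
t 3.98 at [ 0.5412 -0.3301  0.0261] ori [1.7996e+02 2.0000e-02 9.7910e+01] j [-14.  26. -17.   0. -48. -68.] open 0.0615 F [-0.6  2.2  5.2]
 turn first [ 0.01  0.   -2.18] then shift (target axes) [ 7.805  2.471 -4.097]  in current axes [ 8.153  0.727 -4.1  ]
```

```bash
python3 -m jog '0 0 0 0 0 -0.5 -1;0 0 0 0 0 -0.8 -1;0 0 0 0 0 -0.9 -1;0 0 0 0 0 -0.8 -1;0 0 -0.75 0 0 0 -1;0 0 -0.75 0 0 0 -1;0 0 -0.68 0 0 0 -1;0 0 0 0 0 0 -1'
python3 - <<'E'
from h import *
plan(.524,-.0035,.13,110.4)
E
```

```text
clock: 4.97
tool_pos: [0.5405, -0.3299, 0.1449]
orientation: [-180.0, -0.0, 110.4]
force: [-0.9, 0.1, -1.4]
opening: 0.0618
t 4.97 at [ 0.5405 -0.3299  0.1449] ori [-1.7997e+02 -4.0000e-02  1.1035e+02] j [-14.  19.  -9.  -0. -62. -56.] open 0.0618 F [-0.9  0.1 -1.4]
 turn first [-0.01 -0.01 -0.01] then shift (target axes) [7.792 2.458 0.373]  in current axes [7.794 2.452 0.377]
```

```bash
python3 -m jog '0 0 0 0.5 0.16 0 -1;0 0 0 0.8 0.25 0 -1;0 0 0 0.9 0.28 0 -1;0 0 0 0.9 0.28 0 -1;0 0 0 0.9 0.28 0 -1;0 0 0 0.9 0.28 0 -1;0 0 0 0.9 0.28 0 -1;0 0 0 0.9 0.28 0 -1'; python3 -m jog '0 0 0 0.7 0.22 0.1 -1;0 0 0 0.39 0.14 0.27 -1;0 0 0 0 0 0 -1;0 0 0 0 0 0 -1'
python3 - <<'E'
from h import *
plan(.524,-.0035,.0415,110.4)
im,d,o=snap('top','t2.png');W=cloud('top',d)
im,d,o=snap('wrist','w2.png');W=cloud('wrist',d,o)
for c in[W]: print(fit(c,(.525,-.003),.013,.019,.12))
E
```

```text
clock: 5.98
tool_pos: [0.5251, -0.0479, 0.1454]
orientation: [180.0, -0.0, 110.3]
force: [0.7, 0.7, -1.1]
opening: 0.0617
clock: 6.48
tool_pos: [0.5239, -0.0041, 0.1304]
orientation: [-180.0, 0.0, 110.4]
force: [0.6, 0.1, -1.5]
opening: 0.0617
t 6.47 at [ 0.5239 -0.0041  0.1304] ori [-1.7997e+02  1.0000e-02  1.1037e+02] j [ 21.  10. -24.   0. -56. -91.] open 0.0617 F [ 0.6  0.1 -1.5]
 turn first [-0.01  0.   -0.  ] then shift (target axes) [0.014 0.007 2.223]  in current axes [0.015 0.008 2.223]
[ 460.4  -26.5   89.3   23.4  -69.7   15.1 2745. ]
```

View pics/w2.png

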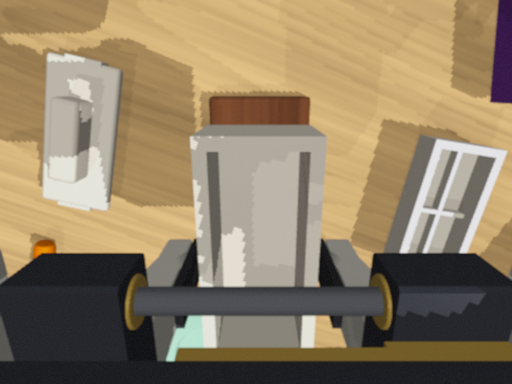

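Board edge behind the tray (px 260,110) confirms board centre (524,-3) and 20.3° lengthwise. Lowering.

```bash
python3 -m jog '0 0 0 0.01 0.01 0.5 -1;0 0 0 0 0 0.7 -1;0 0 0 0 0 0.5 -1;0 0 0 0 0 0.25 -1;0 0 0 0 0 0.12 -1;0 0 0 0 0 0.1 -1;0 0 0 0 0 0.03 -1;0 0 0 0 0 0 -1'
python3 - <<'E'
from h import *
plan(.524,-.0035,.041,110.4)
E
```

```text
clock: 7.58
tool_pos: [0.5246, -0.0032, 0.043]
orientation: [180.0, 0.0, 110.4]
force: [-0.1, -0.4, -1.4]
opening: 0.0613
t 7.58 at [ 0.5246 -0.0032  0.043 ] ori [179.97   0.   110.39] j [ 21.  16. -30.   0. -44. -91.] open 0.0613 F [-0.1 -0.4 -1.4]
 turn first [ 0.01  0.   -0.  ] then shift (target axes) [-0.001 -0.016  0.049]  in current axes [-0.001 -0.016  0.049]
```

```bash
python3 -m jog '0 0 0 0 0 0.04 -1;0 0 0 0 0 0 -1;0 0 0 0 0 0 -1'; python3 -m jog '0 0 0 0 0 0 1;0 0 0 0 0 0 1;0 0 0 0 0 0 1;0 0 0 0 0 -0.4 1;0 0 0 0 0 -0.9 1;0 0 0 0 0 -1 1;0 0 0 0 0 -1 1;0 0 0 0 0 0 1'
python3 - <<'E'
from h import *
im,d,o=snap('wrist','w3.png');W=cloud('wrist',d,o)
print(fit(W,(.525,-.003),.06,.085,.09))
print(fit(W,(.525,-.003),.011,.019,.14))
plan(.5034,.3246,.22,82.1)
E
```

```text
clock: 7.95
tool_pos: [0.5245, -0.0032, 0.0412]
orientation: [180.0, 0.0, 110.4]
force: [1.3, 0.6, -0.9]
opening: 0.0616
clock: 8.95
tool_pos: [0.5265, -0.0029, 0.1765]
orientation: [179.6, 0.0, 110.4]
force: [0.0, 0.2, -0.3]
opening: 0.0876
[ 5.251e+02 -2.300e+00  1.321e+02  6.210e+01  2.040e+01  7.500e+01
  3.671e+03]
[ 5.237e+02 -2.900e+00  1.587e+02  9.020e+01  2.050e+01  1.500e+01
  3.120e+03]
t 9.0 at [ 0.5251 -0.003   0.1744] ori [179.81  -0.   110.39] j [ 21.   8. -21.  -0. -62. -91.] open 0.0873 F [-0.5 -0.5 -0.4]
 turn first [ 0.03 -0.01  4.94] then shift (target axes) [ 8.038 -1.664 -1.139]  in current axes [ 7.867  2.348 -1.131]
```

View pics/w3.png

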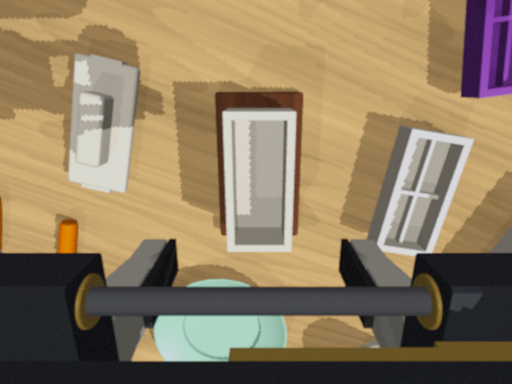

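Deep tray (px 258,180) sits flat on the board at rim 75 mm, 1.5 mm off centre. Going to the middle tray.

```bash
python3 -m jog '0 0 0.99 0 0 0 1;0 0 0.99 0 0 0 1;0 0 0.99 0 0 0 1;0 0 0.99 0 0 0 1;0 0 0.98 0 0 0 1;0 0 0 0.8 -0.166 0 1;0 0 0 0.8 -0.166 0 1;0 0 0 0.8 -0.166 0 1'; python3 -m jog '0 0 0 0.8 -0.166 0 1;0 0 0 0.8 -0.166 0 1;0 0 0 0.8 -0.166 0 1;0 0 0 0.8 -0.166 0 1;0 0 0 0.8 -0.166 0 1;0 0 0 0.8 -0.166 0 1;0 0 0 0.84 -0.17 0.4 1;0 0 0 0 0 0 1;0 0 0 0 0 0 1'
python3 -m jog '0 0 0 0.8 -0.166 0 1;0 0 0 0.8 -0.166 0 1;0 0 0 0.8 -0.166 0 1;0 0 0 0.8 -0.166 0 1;0 0 0 0.8 -0.166 0 1;0 0 0 0.8 -0.166 0 1;0 0 0 0.84 -0.17 0.4 1;0 0 0 0 0 0 1'
python3 - <<'E'
from h import *
plan(.5034,.3246,.0165,82.1)
im,d,o=snap('wrist','w4.png');W=cloud('wrist',d,o)
print(fit(W,(.503,.325),.038,.07))
E
```

```text
clock: 10.0
tool_pos: [0.517, 0.0951, 0.1717]
orientation: [-179.9, 0.1, 82.1]
force: [-0.2, 0.6, 0.4]
opening: 0.088
clock: 11.0
tool_pos: [0.5013, 0.3253, 0.1539]
orientation: [-179.8, 0.2, 82.2]
force: [-0.7, -1.2, -0.3]
opening: 0.0874
t 11.0 at [0.5013 0.3253 0.1539] ori [-179.84    0.21   82.18] j [  52.   16.  -13.   -0.  -62. -149.] open 0.0874 F [-0.7 -1.2 -0.3]
 turn first [-0.03  0.04  0.01] then shift (target axes) [-0.009  0.054  3.435]  in current axes [3.000e-03 6.300e-02 3.434e+00]
[ 502.5  324.7  132.5   62.2   -7.9   50.  3650. ]invalid input at $: expected 1 to 8 rows
```

View pics/w4.png

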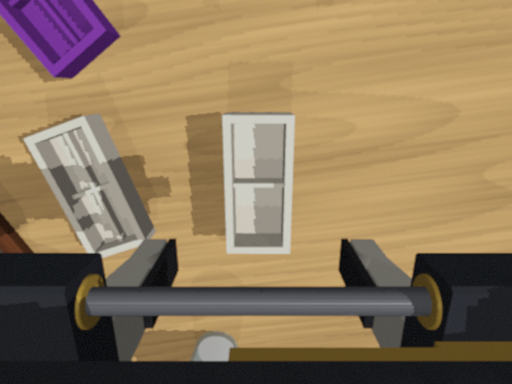

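Wrist view: one divider, tray at (258,183) under the jaws. (The 9-row call was refused; I re-sent a valid one.) Grasping.

```bash
python3 -m jog '0 0 0 0 0.03 0.8 1;0 0 0 0 0 0.8 1;0 0 0 0 0 0.8 1;0 0 0 0 0 0.6 1;0 0 0 0 0 0.43 1;0 0 0 0 0 0 1;0 0 0 0 0 0 -1;0 0 0 0 0 0 -1'; python3 -m jog '0 0 0 0 0 0 -1;0 0 0 0 0 0 -1;0 0 0 0 0 0 -1;0 0 0 0 0 0 -1'
python3 - <<'E'
from h import *
plan(.525,-.0025,.19,110.4)
E
```

```text
clock: 12.05
tool_pos: [0.5045, 0.3248, 0.021]
orientation: [179.9, -0.1, 82.1]
force: [-0.3, 0.1, 0.4]
opening: 0.0731
clock: 12.55
tool_pos: [0.5042, 0.3246, 0.0205]
orientation: [180.0, -0.0, 82.1]
force: [-0.8, -1.1, 6.8]
opening: 0.0613
t 12.55 at [0.5042 0.3246 0.0205] ori [ 1.7996e+02 -4.0000e-02  8.2100e+01] j [  51.   23.  -21.    0.  -45. -149.] open 0.0613 F [-0.8 -1.1  6.8]
 turn first [ 0.01 -0.01 -4.94] then shift (target axes) [-7.845 -2.363 -4.237]  in current axes [-8.024  1.642 -4.241]
```

```bash
python3 -m jog '0 0 0 0 0 -0.5 -1;0 0 0 0 0 -0.9 -1;0 0 0 0 0 -1 -1;0 0 0 0 0 -1 -1;0 0 0 0 0 -0.4 -1;0 0 -0.99 0 0 0 -1;0 0 -0.99 0 0 0 -1;0 0 -0.99 0 0 0 -1'; python3 -m jog '0 0 -0.99 0 0 0 -1;0 0 -0.98 0 0 0 -1;0 0 0 0 0 0 -1'
python3 - <<'E'
from h import *
plan(.5267,-.0017,.155,110.4)
E
```

```text
clock: 13.55
tool_pos: [0.5032, 0.3237, 0.1703]
orientation: [-179.9, 0.1, 99.3]
force: [-1.3, 0.4, -2.6]
opening: 0.0615
clock: 13.92
tool_pos: [0.5033, 0.3238, 0.1705]
orientation: [-179.9, 0.0, 110.3]
force: [0.3, 0.3, -1.4]
opening: 0.0613
t 13.93 at [0.5033 0.3238 0.1705] ori [-1.7988e+02  4.0000e-02  1.1034e+02] j [  51.   15.  -12.   -0.  -64. -121.] open 0.0613 F [ 0.3  0.3 -1.4]
 turn first [-0.02  0.01 -0.01] then shift (target axes) [-7.831 -2.289  0.387]  in current axes [-7.833 -2.279  0.397]
```

```bash
python3 -m jog '0 0 0 -0.5 -0.146 0 -1;0 0 0 -0.9 -0.263 0 -1;0 0 0 -0.9 -0.263 0 -1;0 0 0 -0.9 -0.263 0 -1;0 0 0 -0.9 -0.263 0 -1;0 0 0 -0.9 -0.263 0 -1;0 0 0 -0.9 -0.263 0 -1;0 0 0 -0.9 -0.263 0 -1'; python3 -m jog '0 0 0 -0.7 -0.2 0.1 -1;0 0 0 -0.33 -0.1 0.29 -1;0 0 0 0 0 0 -1;0 0 0 0 0 0 -1'
python3 - <<'E'
from h import *
plan(.5267,-.0017,.0855,110.4)
snap('wrist','w5.png')
E
```

```text
clock: 14.92
tool_pos: [0.5235, 0.0396, 0.1716]
orientation: [-180.0, -0.0, 110.3]
force: [-0.4, 0.3, -1.3]
opening: 0.0613
clock: 15.42
tool_pos: [0.5272, -0.001, 0.1561]
orientation: [-180.0, 0.0, 110.4]
force: [0.3, 1.1, -0.7]
opening: 0.0616
t 15.43 at [ 0.5272 -0.001   0.1561] ori [-179.98    0.    110.37] j [ 21.   9. -22.   0. -60. -91.] open 0.0616 F [ 0.3  1.1 -0.7]
 turn first [-0.    0.   -0.01] then shift (target axes) [-0.013 -0.019  1.764]  in current axes [-0.013 -0.018  1.764]
```

View pics/w5.png

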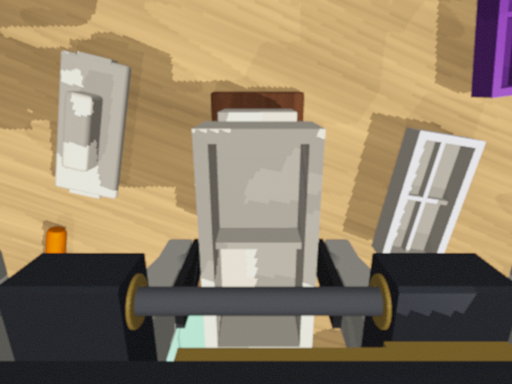

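The middle tray hangs level and in line over the deep tray (deep rim edge visible at px 258,113). Lowering.

```bash
python3 -m jog '0 0 0 -0.01 -0.02 0.5 -1;0 0 0 0 0 0.5 -1;0 0 0 0 0 0.3 -1;0 0 0 0 0 0.15 -1;0 0 0 0 0 0.12 -1;0 0 0 0 0 0.1 -1;0 0 0 0 0 0.05 -1;0 0 0 0 0 0 -1'
python3 - <<'E'
from h import *
plan(.5267,-.0017,.0855,110.4)
E
```

```text
clock: 16.48
tool_pos: [0.5267, -0.0019, 0.0875]
orientation: [180.0, 0.0, 110.4]
force: [0.9, 0.5, -1.4]
opening: 0.061
t 16.48 at [ 0.5267 -0.0019  0.0875] ori [179.99   0.   110.38] j [ 21.  13. -27.   0. -50. -91.] open 0.061 F [ 0.9  0.5 -1.4]
 turn first [ 0.  0. -0.] then shift (target axes) [0.006 0.002 0.05 ]  in current axes [0.006 0.002 0.05 ]
```

```bash
python3 -m jog '0 0 0 0 0 0.04 -1;0 0 0 0 0 0 -1;0 0 0 0 0 0 -1'; python3 -m jog '0 0 0 0 0 0 1;0 0 0 0 0 0 1;0 0 0 0 0 0 1;0 0 0 0 0 -0.4 1;0 0 0 0 0 -0.9 1;0 0 0 0 0 -1 1;0 0 0 0 0 -1 1;0 0 0 0 0 0 1'
python3 - <<'E'
from h import *
im,d,o=snap('wrist','w6.png');W=cloud('wrist',d,o)
print(fit(W,(.525,-.003),.105,.125,.09))
print(fit(W,(.525,-.003),.011,.019,.14))
plan(.4885,.1625,.16,101.1)
E
```

```text
clock: 16.85
tool_pos: [0.5267, -0.0019, 0.0859]
orientation: [180.0, 0.0, 110.4]
force: [0.4, 0.6, -1.3]
opening: 0.0615
clock: 17.85
tool_pos: [0.5286, -0.0015, 0.2214]
orientation: [179.6, 0.0, 110.4]
force: [0.6, 0.5, -0.8]
opening: 0.0877
[ 5.249e+02 -2.300e+00  1.324e+02  6.210e+01  2.040e+01  1.151e+02
  3.364e+03]
[ 523.5   -2.9  158.6   90.    20.5   14.9 1736. ]
t 17.9 at [ 0.5274 -0.0016  0.2192] ori [179.81  -0.   110.38] j [ 21.   6. -16.  -0. -68. -91.] open 0.0879 F [ 0.   0.5 -1. ]
 turn first [ 0.03 -0.    1.62] then shift (target axes) [ 4.213 -0.164  1.48 ]  in current axes [4.185 0.513 1.482]
```

View pics/w6.png

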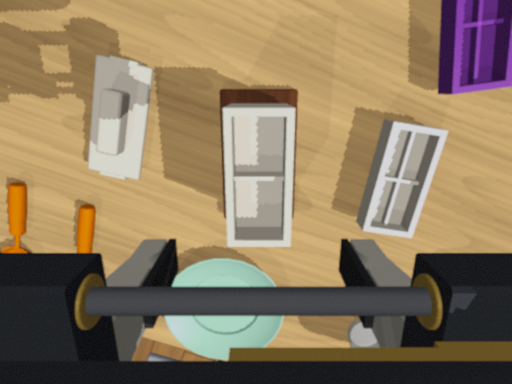

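Middle tray seated: rim at 115 mm as expected, same centre as the deep one. Next the oat crossed-divider tray (px 403,180), not the purple one.

```bash
python3 -m jog '0 0 0.81 0 0 0 1;0 0 0.81 0 0 0 1;0 0 0 0.84 -0.033 0 1;0 0 0 0.84 -0.033 0 1;0 0 0 0.84 -0.033 0.3 1;0 0 0 0.84 -0.033 0.6 1;0 0 0 0.85 -0.033 0.6 1;0 0 0 0 0 0 1'
python3 - <<'E'
from h import *
plan(.4885,.1625,.0145,101.1)
im,d,o=snap('wrist','w7.png');W=cloud('wrist',d,o)
print(fit(W,(.4885,.1625),.03,.055))
E
```

```text
clock: 18.9
tool_pos: [0.4856, 0.1627, 0.1548]
orientation: [-179.7, 0.1, 101.2]
force: [0.0, -0.1, 0.2]
opening: 0.0876
t 18.9 at [0.4856 0.1627 0.1548] ori [-1.7971e+02  1.1000e-01  1.0122e+02] j [  40.    8.  -23.   -0.  -59. -119.] open 0.0876 F [ 0.  -0.1  0.2]
 turn first [-0.05  0.02  0.02] then shift (target axes) [-0.018  0.069  3.506]  in current axes [-0.011  0.087  3.506]
[ 487.8  162.6  132.2   62.2   11.2   40.1 3163. ]
```

View pics/w7.png

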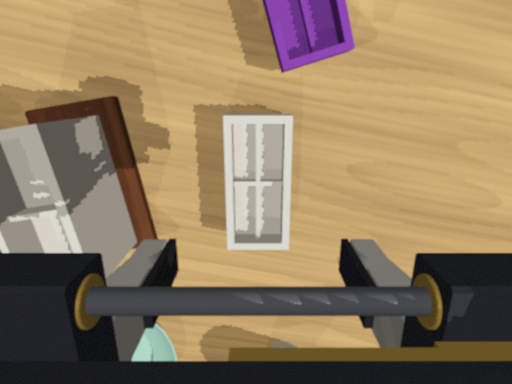

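Crossed oat tray at (258,182); purple one at (310,20) left clear. Body clearance to the stack works out at about 34 mm. Grasping.

```bash
python3 -m jog '0 0 0 -0.01 0.04 0.8 1;0 0 0 0 0 0.8 1;0 0 0 0 0 0.8 1;0 0 0 0 0 0.6 1;0 0 0 0 0 0.43 1;0 0 0 0 0 0 1;0 0 0 0 0 0 -1;0 0 0 0 0 0 -1'; python3 -m jog '0 0 0 0 0 0 -1;0 0 0 0 0 0 -1;0 0 0 0 0 0 -1;0 0 0 0 0 0 -1'
python3 - <<'E'
from h import *
plan(.525,-.0025,.19,110.4)
E
```

```text
clock: 19.95
tool_pos: [0.49, 0.1623, 0.0216]
orientation: [179.9, -0.0, 101.1]
force: [0.2, 0.0, -0.8]
opening: 0.0732
clock: 20.45
tool_pos: [0.4894, 0.162, 0.0206]
orientation: [180.0, -0.0, 101.1]
force: [-0.4, -0.1, 0.2]
opening: 0.0331
t 20.45 at [0.4894 0.162  0.0206] ori [180.    -0.   101.11] j [  40.   17.  -32.   -0.  -41. -119.] open 0.0331 F [-0.4 -0.1  0.2]
 turn first [ 0.   -0.   -1.62] then shift (target axes) [-4.165 -0.6   -4.234]  in current axes [-4.208  0.081 -4.234]
```

Opening 33 mm means the grip failed. Stop and look.

```bash
python3 - <<'E'
from h import *
snap('wrist','w8.png')
im,d,o=snap('scene');cv2.imwrite('pics/s8.png',cv2.resize(im[100:300,200:420],None,fx=3,fy=3)[:,:,::-1])
print(ctrl.get_obs()['opening'])
E
```

```text
0.025126819517112424
```

View pics/w8.png

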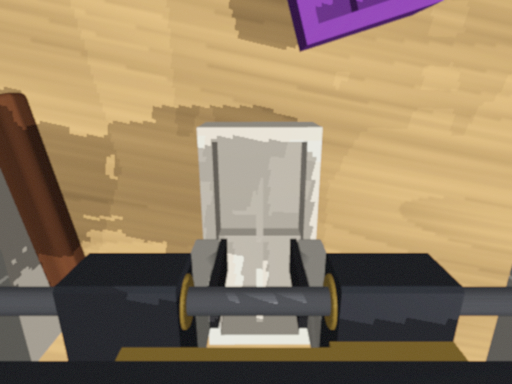

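View pics/s8.png

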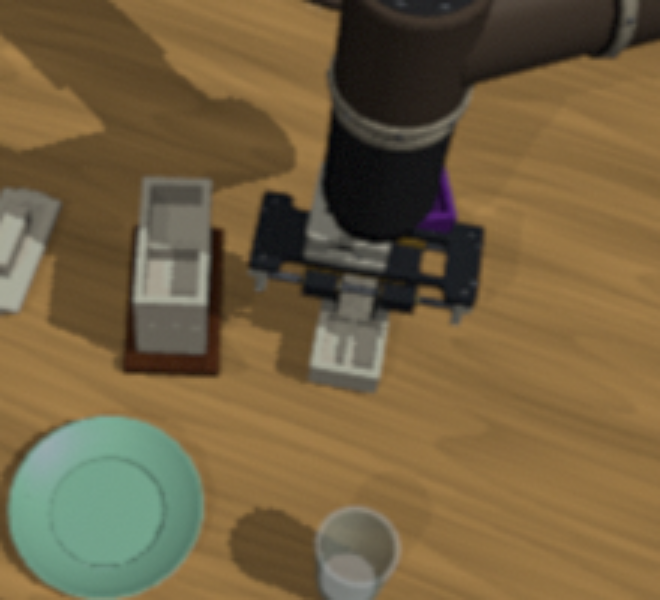

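The fingers closed above the 40 mm rim: the tips evidently sit well higher when apart than when shut. Lift straight out at the current opening, reopen, and grasp lower.

```bash
python3 -m jog '0 0 0 0 0 -0.1 -0.4;0 0 0 0 0 -0.4 -0.4;0 0 0 0 0 -0.8 -0.4;0 0 0 0 0 -0.8 -0.4;0 0 0 0 0 -0.8 1;0 0 0 0 0 0 1;0 0 0 0 0 0 1;0 0 0 0 0 0 1'
python3 - <<'E'
from h import *
im,d,o=snap('wrist','w9.png');W=cloud('wrist',d,o)
print(fit(W,(.4885,.1625),.03,.055))
plan(.488,.1625,.004,101.2)
# finger tip lowest points relative to TCP
T=np.eye(4);T[:3,:3]=R.from_euler('xyz',o['orientation'],degrees=True).as_matrix();T[:3,3]=o['tool_pos']
L=(W-o['tool_pos'])@T[:3,:3]
m=(L[...,2]<.05)&(L[...,2]>-.1)&(abs(L[...,1])<.02)&(abs(L[...,0])<.07)
print('finger z max (tool)',np.nanmax(np.where(m,L[...,2],np.nan)), np.nanmin(abs(np.where(m,L[...,0],np.nan))))
E
```

```text
clock: 21.55
tool_pos: [0.4888, 0.1616, 0.1357]
orientation: [-179.9, 0.0, 101.1]
force: [-0.5, -0.1, 0.1]
opening: 0.061
[ 487.9  162.7  132.4   62.2   11.2   40.  3559. ]
t 21.6 at [0.4889 0.1616 0.1357] ori [-1.7991e+02  4.0000e-02  1.0110e+02] j [  40.    9.  -25.   -0.  -57. -119.] open 0.0649 F [ 0.4  0.4 -0.2]
 turn first [-0.02  0.01 -0.02] then shift (target axes) [ 0.025 -0.019  3.294]  in current axes [ 0.028 -0.014  3.294]
finger z max (tool) -0.024275980107847095 0.029984182067246606
```

View pics/w9.png

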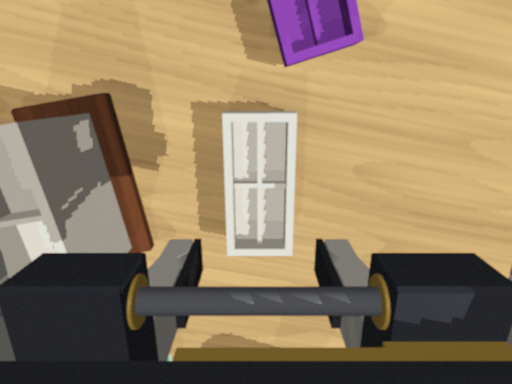

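Tray undisturbed at (488,163). At a 62 mm opening the tips are about 24 mm behind the TCP, so I'll go down to TCP z about 0.001.

```bash
python3 -m jog '0 0 0 0.03 -0.02 0.5 1;0 0 0 0 0 0.8 1;0 0 0 0 0 0.8 1;0 0 0 0 0 0.6 1;0 0 0 0 0 0.4 1;0 0 0 0 0 0.2 1;0 0 0 0 0 0 1;0 0 0 0 0 0 1'
python3 - <<'E'
from h import *
plan(.488,.1625,.001,101.2)
E
```

```text
clock: 22.6
tool_pos: [0.4888, 0.1633, 0.0051]
orientation: [180.0, -0.0, 101.1]
force: [0.4, -0.7, 0.1]
opening: 0.0878
t 22.6 at [0.4888 0.1633 0.0051] ori [ 1.7996e+02 -1.0000e-02  1.0111e+02] j [  40.   18.  -33.    0.  -39. -119.] open 0.0878 F [ 0.4 -0.7  0.1]
 turn first [ 0.01 -0.   -0.02] then shift (target axes) [-0.016 -0.022  0.103]  in current axes [-0.016 -0.022  0.103]
```

```bash
python3 -m jog '0 0 0 -0.01 -0.02 0.1 1;0 0 0 0 0 0 1;0 0 0 0 0 0 -1;0 0 0 0 0 0 -1;0 0 0 0 0 0 -1;0 0 0 0 0 0 -1;0 0 0 0 0 0 -1;0 0 0 0 0 0 -1'
python3 - <<'E'
from h import *
plan(.525,-.0025,.19,110.4)
E
```

```text
clock: 23.6
tool_pos: [0.4877, 0.1625, 0.0007]
orientation: [180.0, -0.0, 101.1]
force: [-0.1, -0.0, 1.2]
opening: 0.0618
t 23.6 at [0.4877 0.1625 0.0007] ori [180.    -0.   101.11] j [  40.   19.  -33.    0.  -38. -119.] open 0.0618 F [-0.1 -0.   1.2]
 turn first [ 0.   -0.   -1.62] then shift (target axes) [-4.191 -0.564 -4.733]  in current axes [-4.227  0.12  -4.734]
```

Gripped (61.8 mm). Lift and carry.

```bash
python3 -m jog '0 0 0 0 0 -0.4 -1;0 0 0 0 0 -0.8 -1;0 0 0 0 0 -1 -1;0 0 0 0 0 -1 -1;0 0 0 0 0 -0.8 -1;0 0 -0.81 0 0 0 -1;0 0 -0.81 0 0 0 -1;0 0 0 0 0 0 -1'
python3 - <<'E'
from h import *
plan(.525,-.0023,.15,110.4)
E
```

```text
clock: 24.6
tool_pos: [0.4873, 0.1623, 0.1603]
orientation: [-180.0, -0.0, 110.3]
force: [0.3, 0.0, -1.2]
opening: 0.0614
t 24.6 at [0.4873 0.1623 0.1603] ori [-1.7996e+02 -1.0000e-02  1.1034e+02] j [  40.    7.  -23.   -0.  -60. -110.] open 0.0614 F [ 0.3  0.  -1.2]
 turn first [-0.01 -0.   -0.01] then shift (target axes) [-4.186 -0.551  0.257]  in current axes [-4.186 -0.547  0.257]
```

```bash
python3 -m jog '0 0 0 -0.5 -0.066 0 -1;0 0 0 -0.9 -0.118 0 -1;0 0 0 -0.9 -0.118 0 -1;0 0 0 -0.9 -0.118 0 -1;0 0 0 -0.7 -0.09 0.05 -1;0 0 0 -0.28 -0.04 0.2 -1;0 0 0 0 0 0 -1;0 0 0 0 0 0 -1'
python3 - <<'E'
from h import *
plan(.525,-.0023,.1057,110.4)
snap('wrist','w10.png')
E
```

```text
clock: 25.6
tool_pos: [0.5252, -0.0014, 0.1505]
orientation: [-180.0, -0.0, 110.4]
force: [0.4, -0.1, -2.1]
opening: 0.062
t 25.6 at [ 0.5252 -0.0014  0.1505] ori [-1.7998e+02 -1.0000e-02  1.1038e+02] j [ 21.   9. -22.  -0. -59. -91.] open 0.062 F [ 0.4 -0.1 -2.1]
 turn first [-0. -0. -0.] then shift (target axes) [-0.02  -0.012  1.119]  in current axes [-0.02  -0.012  1.119]
```

View pics/w10.png

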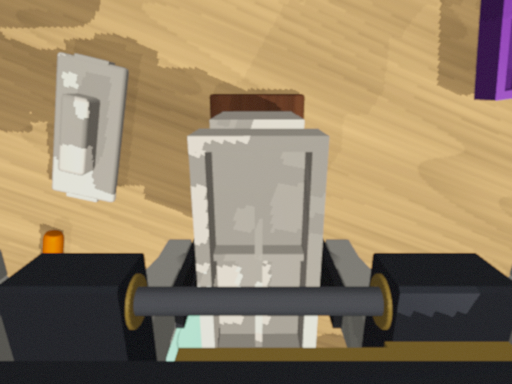

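The crossed tray is level and in line over the stack rim (px 257,120). Lowering.

```bash
python3 -m jog '0 0 0 -0.02 -0.01 0.3 -1;0 0 0 0 0 0.3 -1;0 0 0 0 0 0.15 -1;0 0 0 0 0 0.12 -1;0 0 0 0 0 0.1 -1;0 0 0 0 0 0.1 -1;0 0 0 0 0 0.05 -1;0 0 0 0 0 0 -1'
python3 - <<'E'
from h import *
plan(.525,-.0023,.1057,110.4)
E
```

```text
clock: 26.65
tool_pos: [0.5253, -0.0028, 0.1059]
orientation: [180.0, 0.0, 110.4]
force: [0.1, -0.3, -1.7]
opening: 0.0617
t 26.65 at [ 0.5253 -0.0028  0.1059] ori [179.99   0.   110.38] j [ 21.  11. -26.   0. -53. -91.] open 0.0617 F [ 0.1 -0.3 -1.7]
 turn first [ 0.  0. -0.] then shift (target axes) [ 0.014 -0.003  0.005]  in current axes [ 0.014 -0.003  0.005]
```

```bash
python3 -m jog '0 0 0 0 0 0.01 -1;0 0 0 0 0 0 -1;0 0 0 0 0 0 1;0 0 0 0 0 0 1;0 0 0 0 0 0 1;0 0 0 0 0 -0.4 1;0 0 0 0 0 -0.9 1;0 0 0 0 0 -1 1'; python3 -m jog '0 0 0 0 0 -1 1;0 0 0 0 0 0 1;0 0 0 0 0 0 1'
python3 - <<'E'
from h import *
im,d,o=snap('wrist','w11.png');W=cloud('wrist',d,o)
print(fit(W,(.525,-.003),.137,.165,.09))
print(fit(W,(.525,-.003),.011,.019,.14))
plan(.5397,-.1706,.17,97.6)
E
```

```text
clock: 27.65
tool_pos: [0.5251, -0.0029, 0.1993]
orientation: [-180.0, 0.0, 110.4]
force: [1.0, 0.7, -0.1]
opening: 0.0876
clock: 28.02
tool_pos: [0.5251, -0.0028, 0.238]
orientation: [179.9, -0.0, 110.4]
force: [-0.5, -0.3, -1.3]
opening: 0.0878
[ 5.253e+02 -2.400e+00  1.323e+02  6.220e+01  2.050e+01  1.451e+02
  3.583e+03]
[ 460.3  -26.8   89.5   22.1  -69.7   15.  1103. ]
t 28.07 at [ 0.5248 -0.0029  0.2373] ori [-1.7998e+02 -1.0000e-02  1.1038e+02] j [ 21.   5. -15.  -0. -70. -91.] open 0.0879 F [ 0.7 -0.7  0. ]
 turn first [-0.   -0.    2.23] then shift (target axes) [-4.206 -0.184  1.682]  in current axes [-4.061 -1.109  1.682]
```

View pics/w11.png

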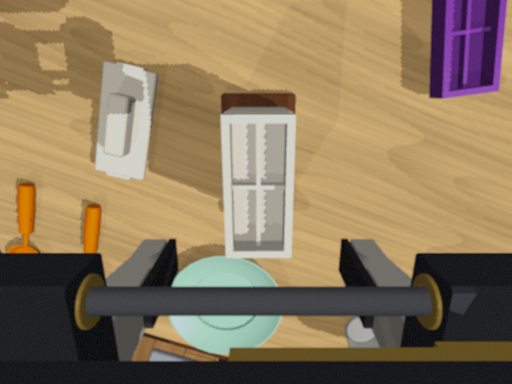

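Shallow tray seated: rim 145 mm, centred. Now the lid.

```bash
python3 -m jog '0 0 0.75 0 0 0 1;0 0 0.75 0 0 0 1;0 0 0.73 0 0 0 1;0 0 0 -0.85 -0.037 0 1;0 0 0 -0.85 -0.037 0 1;0 0 0 -0.85 -0.037 0.4 1;0 0 0 -0.85 -0.037 0.6 1;0 0 0 -0.81 -0.037 0.7 1'; python3 -m jog '0 0 0 0 0 0 1;0 0 0 0 0 0 1'
python3 - <<'E'
from h import *
plan(.5397,-.1706,.026,97.6)
im,d,o=snap('wrist','w12.png');W=cloud('wrist',d,o)
print(fit(W,(.5397,-.1706),.038,.06));print(fit(W,(.5397,-.1706),.012,.03))
E
```

```text
clock: 29.08
tool_pos: [0.5398, -0.1718, 0.1681]
orientation: [-179.9, -0.0, 97.6]
force: [0.8, -0.1, -0.6]
opening: 0.088
clock: 29.32
tool_pos: [0.54, -0.1707, 0.1692]
orientation: [-179.9, 0.0, 97.6]
force: [0.0, -0.2, 0.7]
opening: 0.0877
t 29.32 at [ 0.54   -0.1707  0.1692] ori [-1.7994e+02  1.0000e-02  9.7590e+01] j [  2.  12. -16.   0. -62. -85.] open 0.0877 F [ 0.  -0.2  0.7]
 turn first [-0.01  0.   -0.  ] then shift (target axes) [ 0.004 -0.008  3.579]  in current axes [ 0.004 -0.004  3.579]
[ 537.7 -170.4   68.6   23.3    7.    45.9 1654. ]
[ 538.8 -170.7  136.1   62.1    7.1   20.1 5609. ]
```

View pics/w12.png

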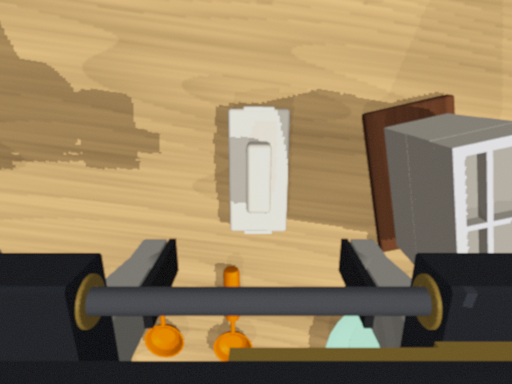

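Lid bar at (258,177); the fit gives centre (538,-170.5), 7.0°. Going down to TCP z about 0.022, which leaves the tips above the slab.

```bash
python3 -m jog '0 0 0.09 0 -0.035 0.5 1;0 0 0 0 0 0.8 1;0 0 0 0 0 0.8 1;0 0 0 0 0 0.7 1;0 0 0 0 0 0.5 1;0 0 0 0 0 0.25 1;0 0 0 0 0 0 1;0 0 0 0 0 0 1'
python3 - <<'E'
from h import *
plan(.538,-.1705,.022,97.1)
E
```

```text
clock: 30.38
tool_pos: [0.5396, -0.1707, 0.0285]
orientation: [179.9, 0.0, 97.1]
force: [0.8, -0.4, 0.2]
opening: 0.0879
t 30.38 at [ 0.5396 -0.1707  0.0285] ori [1.7991e+02 2.0000e-02 9.7130e+01] j [  2.  20. -26.   0. -44. -85.] open 0.0879 F [ 0.8 -0.4  0.2]
 turn first [0.02 0.   0.  ] then shift (target axes) [ 0.01  -0.04   0.163]  in current axes [ 0.01  -0.04   0.163]
```

```bash
python3 -m jog '0 0 0 0.01 -0.02 0.14 1;0 0 0 0 0 0 1;0 0 0 0 0 0 -1;0 0 0 0 0 0 -1;0 0 0 0 0 0 -1;0 0 0 0 0 0 -1;0 0 0 0 0 0 -1;0 0 0 0 0 0 -1'; python3 -m jog '0 0 0 0 0 0 -1;0 0 0 0 0 0 -1;0 0 0 0 0 0 -1'
python3 - <<'E'
from h import *
plan(.525,-.0025,.19,110.4)
E
```

```text
clock: 31.38
tool_pos: [0.538, -0.1706, 0.0218]
orientation: [180.0, 0.0, 97.1]
force: [-1.1, -0.7, 1.0]
opening: 0.0331
clock: 31.75
tool_pos: [0.538, -0.1706, 0.0219]
orientation: [180.0, 0.0, 97.1]
force: [0.0, 1.0, 0.2]
opening: 0.0032
t 31.75 at [ 0.538  -0.1706  0.0219] ori [179.99   0.    97.09] j [  2.  21. -26.   0. -43. -85.] open 0.0032 F [0.  1.  0.2]
 turn first [ 0.    0.   -2.32] then shift (target axes) [ 4.052  1.16  -4.203]  in current axes [ 4.211  0.197 -4.203]
```

It closed on nothing. Look.

```bash
python3 - <<'E'
from h import *
im,d,o=snap('wrist','w13.png')
W=cloud('wrist',d,o)
Rm=R.from_euler('xyz',o['orientation'],degrees=True).as_matrix()
L=(W-o['tool_pos'])@Rm
for v in range(170,330,12): print(v,[(int(x*1000),int(y*1000),int(z*1000)) if np.isfinite(x) else None for x,y,z in L[v,[225,245,258,272,290]]])
im,d,o=snap('scene');cv2.imwrite('pics/s13.png',cv2.resize(im[120:270,130:300],None,fx=4,fy=4,interpolation=2)[:,:,::-1])
E
```

```text
170 [(-19, -40, 1), (-7, -41, 0), (0, -40, 1), (7, -40, 1), (18, -40, 1)]
182 [(-19, -33, 1), (-7, -33, 2), (0, -33, 3), (7, -33, 1), (18, -33, 1)]
194 [(-19, -26, 2), (-7, -33, -21), (0, -33, -21), (6, -34, -22), (18, -26, 2)]
206 [(-20, -18, 2), (-7, -27, -23), (0, -27, -24), (7, -27, -23), (18, -18, 1)]
218 [(-20, -10, 2), (-7, -20, -22), (0, -21, -24), (7, -21, -23), (19, -11, 1)]
230 [(-20, -3, 1), (-7, -14, -24), (0, -14, -24), (7, -14, -23), (19, -2, 2)]
242 [(-17, -11, -31), (-6, -11, -32), (0, -7, -24), (6, -11, -32), (16, -10, -31)]
254 [(-9, -39, -96), (-6, -10, -43), (0, 0, -24), (6, -10, -43), (9, -38, -95)]
266 [(-9, -39, -103), (-6, -4, -44), (0, 6, -24), (6, -4, -43), (8, -39, -103)]
278 [(-8, -38, -108), (-5, -10, -64), (0, 14, -24), (5, -11, -65), (7, -39, -109)]
290 [(-8, -38, -113), (-3, -32, -104), (0, -32, -105), (3, -32, -105), (7, -38, -113)]
302 [(-8, -35, -114), (-3, -30, -108), (0, -30, -107), (3, -29, -106), (7, -35, -113)]
314 [(-8, -32, -114), (-3, -26, -107), (0, -26, -107), (3, -27, -108), (7, -31, -114)]
326 [(-8, -28, -114), (-5, 8, -70), (0, 85, 21), (5, 8, -70), (7, -27, -113)]
```

View pics/w13.png

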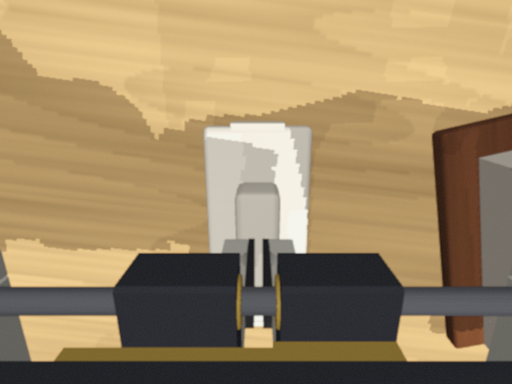

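View pics/s13.png

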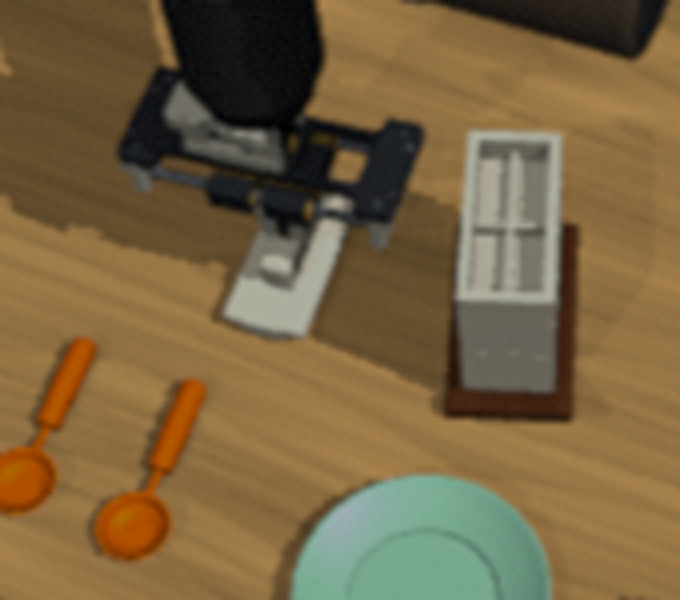

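The real fingertips are nearly 30 mm behind the reported TCP, hovering just above the bar (px 258,200). I'll measure that exactly.

```bash
python3 - <<'E'
from h import *
im,d,o=snap('wrist')
W=cloud('wrist',d,o)
Rm=R.from_euler('xyz',o['orientation'],degrees=True).as_matrix()
L=(W-o['tool_pos'])@Rm
for v in range(232,262,2): print(v,[tuple((L[v,u]*1000).round(0)) for u in (228,236,245,272,280,288)])
E
```

```text
232 [(np.float64(-19.0), np.float64(-1.0), np.float64(2.0)), (np.float64(-12.0), np.float64(-12.0), np.float64(-21.0)), (np.float64(-7.0), np.float64(-13.0), np.float64(-23.0)), (np.float64(7.0), np.float64(-13.0), np.float64(-24.0)), (np.float64(13.0), np.float64(-2.0), np.float64(2.0)), (np.float64(18.0), np.float64(-2.0), np.float64(1.0))]
234 [(np.float64(-19.0), np.float64(-1.0), np.float64(1.0)), (np.float64(-12.0), np.float64(-11.0), np.float64(-21.0)), (np.float64(-7.0), np.float64(-13.0), np.float64(-25.0)), (np.float64(7.0), np.float64(-12.0), np.float64(-25.0)), (np.float64(13.0), np.float64(-0.0), np.float64(1.0)), (np.float64(18.0), np.float64(-0.0), np.float64(2.0))]
236 [(np.float64(-19.0), np.float64(1.0), np.float64(2.0)), (np.float64(-12.0), np.float64(-10.0), np.float64(-22.0)), (np.float64(-7.0), np.float64(-11.0), np.float64(-24.0)), (np.float64(7.0), np.float64(-11.0), np.float64(-24.0)), (np.float64(13.0), np.float64(1.0), np.float64(2.0)), (np.float64(18.0), np.float64(1.0), np.float64(2.0))]
238 [(np.float64(-19.0), np.float64(3.0), np.float64(2.0)), (np.floa
[... 3448 characters left out ...]

258 [(np.float64(-9.0), np.float64(-39.0), np.float64(-98.0)), (np.float64(-7.0), np.float64(-39.0), np.float64(-99.0)), (np.float64(-6.0), np.float64(-9.0), np.float64(-45.0)), (np.float64(6.0), np.float64(-10.0), np.float64(-46.0)), (np.float64(6.0), np.float64(-39.0), np.float64(-99.0)), (np.float64(8.0), np.float64(-39.0), np.float64(-99.0))]
260 [(np.float64(-9.0), np.float64(-39.0), np.float64(-100.0)), (np.float64(-7.0), np.float64(-39.0), np.float64(-100.0)), (np.float64(-6.0), np.float64(-8.0), np.float64(-45.0)), (np.float64(6.0), np.float64(-9.0), np.float64(-46.0)), (np.float64(6.0), np.float64(-39.0), np.float64(-100.0)), (np.float64(8.0), np.float64(-38.0), np.float64(-99.0))]
```

Tips are 29 mm behind the TCP. Target TCP z = -0.005, which puts the tips 4 mm above the slab and the body 15 mm above the bar. Reopen first, then go down.

```bash
python3 -m jog '0 0 0 0 0 -0.1 1;0 0 0 0 0 0 1;0 0 0 0 0 0 1;0 0 0 0 0 0 1;0 0 0 0 0 0 1;0 0 0 0 0 0 1;0 0 0 0 0 0 1;0 0 0 0 0 0 1'
python3 - <<'E'
from h import *
im,d,o=snap('wrist');W=cloud('wrist',d,o)
print(fit(W,(.5397,-.1706),.012,.03))
plan(.538,-.1705,-.005,97.1)
E
```

```text
clock: 32.9
tool_pos: [0.5379, -0.1706, 0.0258]
orientation: [-180.0, -0.0, 97.1]
force: [-0.1, 0.5, -0.0]
opening: 0.0748
[ 5.2450e+02 -1.7270e+02  1.0800e+02  6.2300e+01  7.1000e+00  2.0100e+01
  1.1784e+04]
t 32.95 at [ 0.538  -0.1706  0.0258] ori [-180.     -0.     97.09] j [  2.  20. -26.  -0. -44. -85.] open 0.0787 F [ 0.  -0.2 -0.8]
 turn first [-0. -0. -0.] then shift (target axes) [0.002 0.001 0.77 ]  in current axes [0.002 0.001 0.77 ]
```

```bash
python3 -m jog '0 0 0 0 0 0.2 0.6;0 0 0 0 0 0.3 0.6;0 0 0 0 0 0.2 0.6;0 0 0 0 0 0.07 0.6;0 0 0 0 0 0 0.6;0 0 0 0 0 0 -1;0 0 0 0 0 0 -1;0 0 0 0 0 0 -1'; python3 -m jog '0 0 0 0 0 0 -1;0 0 0 0 0 0 -1;0 0 0 0 0 0 -1;0 0 0 0 0 0 -1;0 0 0 0 0 0 -1;0 0 0 0 0 0 -1'
python3 - <<'E'
from h import *
plan(.525,-.0025,.19,110.4)
E
```

```text
clock: 33.95
tool_pos: [0.5388, -0.1706, -0.0042]
orientation: [179.9, 0.0, 97.1]
force: [-0.4, 1.3, 4.2]
opening: 0.0457
clock: 34.7
tool_pos: [0.5389, -0.1706, -0.0042]
orientation: [179.9, 0.0, 97.1]
force: [-0.1, 0.3, 4.7]
opening: 0.0238
t 34.7 at [ 0.5389 -0.1706 -0.0042] ori [1.799e+02 2.000e-02 9.711e+01] j [  2.  23. -27.   0. -40. -85.] open 0.0238 F [-0.1  0.3  4.7]
 turn first [ 0.02  0.01 -2.32] then shift (target axes) [ 4.059  1.14  -4.854]  in current axes [ 4.211  0.185 -4.856]
```

Gripped (23.8 mm). Lift, turn, carry.

```bash
python3 -m jog '0 0 0 0 0 -0.3 -1;0 0 0 0 0 -0.7 -1;0 0 0 0 0 -1 -1;0 0 0 0 0 -1 -1;0 0 0 0 0 -1 -1;0 0 0 0 0 -0.6 -1;0 0 -0.78 0 0 0 -1;0 0 -0.77 0 0 0 -1'; python3 -m jog '0 0 -0.77 0 0 0 -1;0 0 0 0 0 0 -1;0 0 0 0 0 0 -1'
python3 - <<'E'
from h import *
plan(.5259,-.0022,.165,110.4)
E
```

```text
clock: 35.7
tool_pos: [0.5376, -0.1705, 0.1799]
orientation: [180.0, -0.0, 106.1]
force: [-0.1, -0.6, -1.8]
opening: 0.0239
clock: 36.08
tool_pos: [0.5377, -0.1706, 0.1792]
orientation: [-180.0, -0.0, 110.3]
force: [0.0, -0.2, -1.4]
opening: 0.0241
t 36.08 at [ 0.5377 -0.1706  0.1792] ori [-1.7999e+02 -1.0000e-02  1.1028e+02] j [  2.  11. -15.  -0. -63. -72.] open 0.0241 F [ 0.  -0.2 -1.4]
 turn first [-0.   -0.   -0.02] then shift (target axes) [4.048 1.191 0.354]  in current axes [4.051 1.183 0.354]
```

```bash
python3 -m jog '0 0 -0.02 0.5 0.147 0 -1;0 0 0 0.85 0.25 0 -1;0 0 0 0.85 0.25 0 -1;0 0 0 0.85 0.25 0 -1;0 0 0 0.65 0.19 0.1 -1;0 0 0 0.35 0.1 0.15 -1;0 0 0 0 0 0 -1;0 0 0 0 0 0 -1'
python3 - <<'E'
from h import *
plan(.5259,-.0022,.1308,110.4)
im,d,o=snap('wrist','w14.png')
im,d,o=snap('scene');cv2.imwrite('pics/s14.png',cv2.resize(im[120:270,180:350],None,fx=4,fy=4,interpolation=2)[:,:,::-1])
E
```

```text
clock: 37.08
tool_pos: [0.5257, -0.0027, 0.169]
orientation: [-180.0, 0.0, 110.5]
force: [0.3, -1.0, -1.0]
opening: 0.0238
t 37.08 at [ 0.5257 -0.0027  0.169 ] ori [-1.7998e+02  1.0000e-02  1.1048e+02] j [ 21.   8. -21.   0. -61. -91.] open 0.0238 F [ 0.3 -1.  -1. ]
 turn first [-0.    0.    0.01] then shift (target axes) [0.01  0.008 0.955]  in current axes [0.011 0.008 0.955]
```

View pics/w14.png

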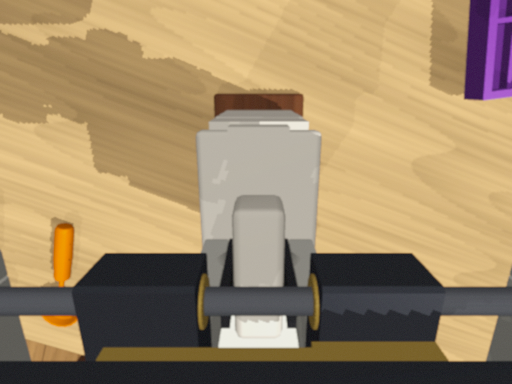

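View pics/s14.png

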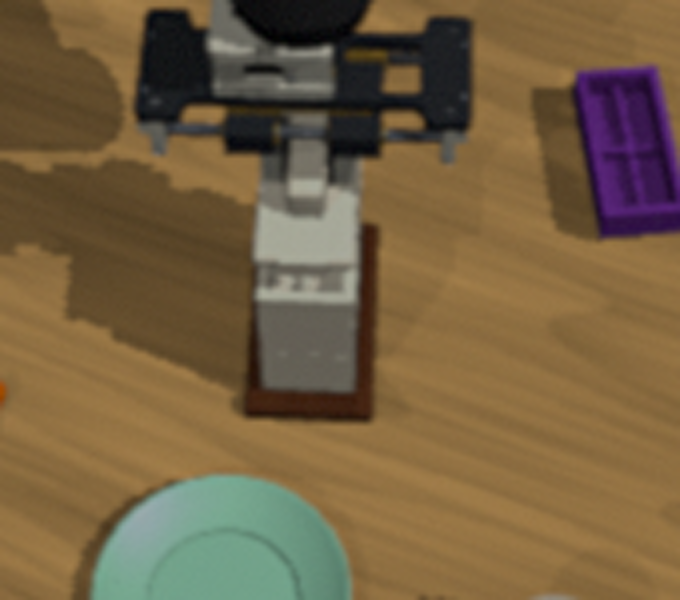

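Lid held level and in line just above the stack. Lowering.

```bash
python3 -m jog '0 0 0 0.01 0.01 0.25 -1;0 0 0 0 0 0.2 -1;0 0 0 0 0 0.15 -1;0 0 0 0 0 0.12 -1;0 0 0 0 0 0.1 -1;0 0 0 0 0 0.08 -1;0 0 0 0 0 0.03 -1;0 0 0 0 0 0 -1'
python3 - <<'E'
from h import *
plan(.5259,-.0022,.1308,110.4)
E
```

```text
clock: 38.17
tool_pos: [0.526, -0.0017, 0.1319]
orientation: [180.0, 0.0, 110.5]
force: [0.4, -0.5, -0.6]
opening: 0.0237
t 38.17 at [ 0.526  -0.0017  0.1319] ori [179.99   0.   110.51] j [ 21.  10. -24.   0. -56. -91.] open 0.0237 F [ 0.4 -0.5 -0.6]
 turn first [0.   0.   0.02] then shift (target axes) [-0.012 -0.007  0.027]  in current axes [-0.012 -0.007  0.027]
```

```bash
python3 -m jog '0 0 0 0 0 0.03 -1;0 0 0 0 0 0 -1;0 0 0 0 0 0 -1'; python3 -m jog '0 0 0 0 0 0 0.2;0 0 0 0 0 0 0.2;0 0 0 0 0 0 0.2;0 0 0 0 0 -0.3 0.2;0 0 0 0 0 -0.7 0.2;0 0 0 0 0 -1 0.2;0 0 0 0 0 -1 0.2;0 0 0 0 0 0 0.2'
python3 - <<'E'
from h import *
im,d,o=snap('wrist','w15.png');W=cloud('wrist',d,o)
print('bar',fit(W,(.525,-.003),.17,.2,.09)); print('slab',fit(W,(.525,-.003),.15,.162,.09))
plan(.5259,-.0022,.1308,110.4)
E
```

```text
clock: 38.55
tool_pos: [0.5262, -0.0017, 0.1308]
orientation: [180.0, 0.0, 110.5]
force: [0.4, 0.3, 1.3]
opening: 0.0239
clock: 39.55
tool_pos: [0.5277, -0.0014, 0.2548]
orientation: [179.6, 0.0, 110.5]
force: [0.4, -1.6, -0.4]
opening: 0.0528
bar [ 5.253e+02 -1.500e+00  6.930e+01  2.400e+01  1.990e+01  1.809e+02
  2.307e+03]
slab [ 5.259e+02 -1.500e+00  1.361e+02  6.220e+01  2.050e+01  1.551e+02
  7.350e+03]
t 39.6 at [ 0.5266 -0.0014  0.2526] ori [179.8  -0.  110.5] j [ 21.   5. -13.   0. -72. -91.] open 0.0526 F [-0.8 -0.6 -1.2]
 turn first [ 0.03 -0.    0.02] then shift (target axes) [-0.012 -0.022  3.045]  in current axes [-0.012 -0.033  3.045]
```

View pics/w15.png

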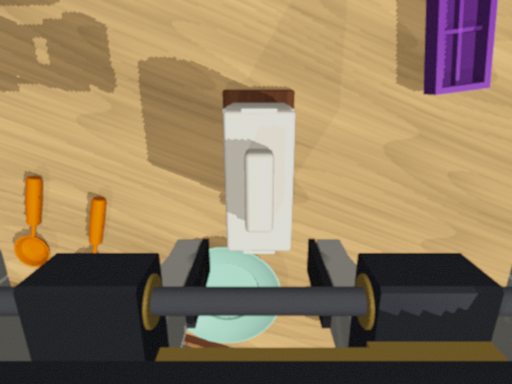

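Lid seated: slab top 155 mm and bar 181 mm, both as expected. Back off a little further and check the whole scene.

```bash
python3 -m jog '0 0 0 0 -0.5 -0.8 0.2;0 0 0 0 -0.8 -0.5 0.2;0 0 0 0.8 0 0 0.2;0 0 0 0.8 0 0 0.2;0 0 0 0.8 0 0 0.2;0 0 0 0.8 0 0 0.2;0 0 0 0.5 0 0 0.2;0 0 0 0 0 0 0.2'
python3 - <<'E'
from h import *
im,d,o=snap('top','t16.png');W=cloud('top',d)
print('slab',fit(W,(.525,-.003),.145,.165,.12));
for t in ['plate','tumbler_center','spoon_a']:
    for r in nets.boxes_of(t,'top')[:3]: print(t,round(r['score'],2),np.round(r['location'],3))
print('purple',fit(W,(.308,.16),.03,.06))
im,d,o=snap('scene','s16.png')
E
```

```text
clock: 40.6
tool_pos: [0.4246, 0.1194, 0.302]
orientation: [-179.9, 0.0, 110.6]
force: [0.1, 0.2, 0.7]
opening: 0.0526
slab [ 5.270e+02 -1.500e+00  1.360e+02  6.190e+01  2.050e+01  1.554e+02
  1.663e+03]
plate 0.67 [0.75  0.025 0.013]
tumbler_center 0.83 [0.724 0.247 0.057]
tumbler_center 0.5 [ 0.761 -0.268  0.012]
spoon_a 0.73 [ 0.758 -0.18   0.011]
spoon_a 0.65 [ 0.762 -0.268  0.011]
purple [310.7 160.2 132.   62.9  28.3  40.1 701. ]
```

View pics/t16.png

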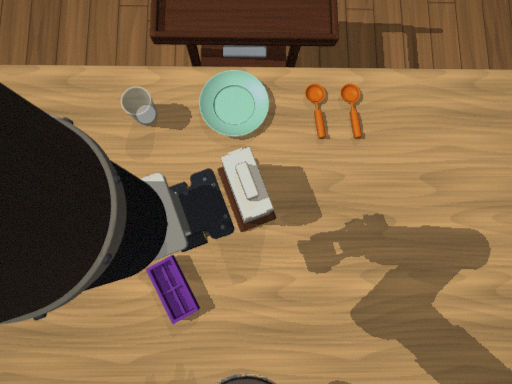

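View pics/s16.png

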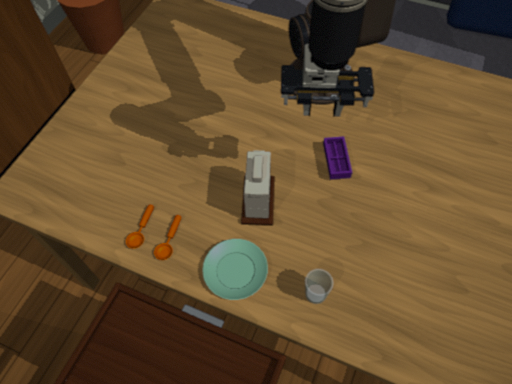

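The stack stands upright along the board (top px 247,188). The plate, tumbler, spoons and purple tray are where they were, and the arm is clear. Handing in.

```bash
python3 - <<'E'
from plant import ctrl
print(ctrl.close_job())
E
```

```text
the job is handed in; nothing more can be done
None
```

The lunch box is together on the walnut board and handed in at about 41 s of the 128 s allowed. I built it in the order asked: deep tray, one-divider tray, oat crossed-divider tray, then the lid.

**Last checks**
- **Seating:** each piece came out at its fully seated height. The tray rims are at 75, 115 and 145 mm, the lid slab at 155 mm and the grip bar at 181 mm.
- **Position:** the stack lies lengthwise along the board at 20.5°, against 20.4–20.5° for the board. It is about 2 mm off the board's centre, which is within the camera calibration.
- **Bystanders:** the plate, tumbler and both spoons are where they were, within the networks' accuracy of a few millimetres. The purple tray has not moved, and the arm ended clear of everything.

**What went wrong along the way**
- **Missed grasps:** the first grasp of the shallow tray and of the lid closed on nothing. The fingertips really sit about 29 mm behind the reported TCP. Neither piece was disturbed, and I gripped both lower on a second try.
- **Refused command:** one move command with nine rows was refused; I sent it again correctly.

**What disagreed**
- **Lid length:** the lid measured about 136 mm long instead of 132 mm, apparently because of small tabs at its ends.
- **False detection:** in the last check the network also reported a "tumbler" at one spoon's place, with a low score.

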